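Shut the grinder's sliding guard

TASK

The guard of the small glass grinder has been left lying with its black tab pushed under the wooden riser. Take it out, feed it nose first along the loading tongue into the grinder's guide rails, and slide it fully home until the roller catch clicks down behind its ridge. Leave the dropper bottle and the mixing cup standing where they are.

Things in the scene. Friction and masses are not known exactly. Their poses are not given: they have to be found in the camera images.
- guard: loose sliding guard, 0.22 kg: flat aluminium frame 150 (x) x 64 (y) x 10 mm with a clear window; origin at the centre of its underside, z up; nose (front edge) at x = -75 mm, black upright tab at the +x end. At the start it lies flat on the table, its last 35 to 50 mm with the tab under the riser; the rest sticks out and can be held across its 64 mm width
- guard_nose (a point): centre of the guard's nose, at its underside (guard x = -75 mm)
- guard_tab (a point): point in the guard's black tab (guard x = +60 mm, z = 34 mm). The tab is 26 (x) x 12 (y) mm, centred here in x and y, and rises from the frame's top to 46 mm above its underside
- guard_ridge (a point): top of the steel strike ridge on the guard at its steep rear face (guard x = -54, z = 17 mm); the ridge is 40 mm wide (y), 7 mm above the frame, and slopes down from x = -62 mm to the nose
- grinder: fixed bench grinder: grey housing 92 (x) x 200 (y) mm, slide bed 50 mm above the table; origin on the table under the middle of the rails, z up. The guard slides in along +y, between two rails (y = -75 to +75 mm, 67.6 mm apart inside). Home: guard origin straight above this origin, guard -x along grinder +y, guard rear end level with the mouth
- bed_mouth (a point): middle of the rails' mouth, on the bed (grinder y = -75 mm). From here on lips overhang the guard's edges, 12.5 mm above the bed (lip tops 16.5 mm), so it enters only endways. Flared wings without lips, 12 mm high, run from here to y = -99 mm and widen the mouth to about 80 mm (98 mm over their outsides)
- tongue_end (a point): end of the loading tongue, at its top (grinder y = -194 mm): a strip 44 mm wide, level with the bed, that leads to the mouth; open on both sides, so that fingers can stand beside a guard laid on it
- bed_stop (a point): foot of the rubber stop, on the bed (grinder y = +75 mm): where guard_nose is when the guard is home
- catch (a joint): spring roller catch over the far end of the rails, rad: 0 with the roller down (rest), about 0.17 when the ridge lifts the roller, limit 0.6. Lifting it takes up to about 10 N of push on the guard, from about 25 mm before home; the roller drops behind the ridge 3 mm before the stop, and the guard then has 3 mm of play
- riser: fixed plywood bench riser, 90 (x) x 130 (y) x 74 mm, two small nozzle pots on it (108 mm high in all): a board, underside 64 mm above the table, on side walls 106 mm apart inside; open at its -x and +x ends; origin on the table under its middle. The guard sticks out at its -x end
- dropper: dropper bottle, 27 mm across, 86 mm high; origin at the centre of its underside
- mix_cup: small white mixing cup, 49 mm across, 31 mm high; origin at the centre of its underside

How it is judged:
By the outcome, as a careful person would: the job done as asked, in the order asked, and still so for the second after the job is handed in, with the robot touching nothing.
It also fails if it takes over 48 s, if anything falls off the work surface, if the arm or the gripper's body presses on something with over 40 N, if the wrist force passes 120 N, or if a joint passes its speed limit or range.

ROBOT

A 6-joint arm with a two-finger parallel gripper is mounted at the origin on the work surface; the furniture and walls round the work are solid. World frame = base frame: x ahead of the robot, y to its left, z up, the work surface at z = 0. Lengths are in m, angles in rad, forces in N, time in s.
With the tool pointing down it reaches from about 0.25 to 0.8 m from the base axis. Payload 8.5 kg.
Tool frame: the origin (TCP) lies on the centre line of the jaws, within the pads' length; the fingertips stand arm.nose_length ahead of it and the grasp point (between the pads) lies 8 mm behind it (arm.nose_length is the distance from the TCP to the fingertips, in m); z points along the fingers, y is the line along which they close (so a half turn about z gives the same grasp; the last joint's range is limited). The gripper opens to 85 mm and grips with 20 to 120 N. Pads are 22 mm wide; open, the fingers measure 114 mm over their backs; the gripper's body (76 mm by 85 mm) begins 54 mm behind the grasp point. The pads swing forward as they close: fully open they stand 13 mm farther back than shut.
Start: joints at [-1.255, 0.238, -0.013, 1.319, 0, 1.571], TCP at [0.163, -0.499, 0.242] pointing down, gripper open.
Joint ranges: [-2.66, 2.66], [-1.03, 1.9], [-1.14, 1.46], [-1.82, 2.27], [-1.45, 1.34], [-3.14, 3.14]. Speed limits (rad/s): [2.22, 2.22, 2.79, 3.14, 3.14, 3.14].

INTERFACE

Orientations are given as a unit quaternion [x, y, z, w].
In Python, from rig import monitor, cams, arm gives the robot as it stands.
- The arm moves only by the tool jog_arm, never from a script. Its argument "deltas" is a list of rows, each a list of 5 numbers: the opening, from 0 (shut) to 1 (fully open), then the shift along the world's x, y, z in m, then the turn about the world's z in degrees. A call has 1 to 8 rows; each row is the pose to reach, as a shift and turn from the pose commanded when the call began; what a row does not reach only later rows make up. A row lasts 1/10 s, in which the tool goes at most 50 mm and 8.59 degrees, less where a joint would pass 70% of its speed; a pose out of reach is approached as far as the arm can. A call with a gripper value outside its range is refused whole. The fingers move at their own pace and stop on an object; "squeeze" is the grip in N (left out, the last holds). Time passes only in rows, so rows that repeat a pose let the fingers close. It gives the time, the measured TCP pose, the force, the opening and the grip force at its end, in the units of the state.
- monitor.observe(): the state, without advancing time (a new reading comes with each control period).
- cams.snapshot(name): name is "scene" or "top" or "wrist"; returns (picture, depth): 480x640x3 uint8, red, green, blue; 480x640 float32, m along the optical axis (not along the pixel's ray), 0 where there is no reading.
- cams.get_calibration(name): a dict with "intrinsics" (3x3 intrinsics, pixels), "cam_to_world" (4x4, takes a point from camera to world coordinates). Camera axes: x right, y down, z forward; pixel columns grow to the right and rows downward; lengths in m; the calibration is good to about 2 mm. A picture is of the moment at which its call begins: read the wrist's pose just before it. get_calibration takes no time and is no camera call; for the wrist camera it gives the pose at the moment of the call.
- arm.job_done(): hands the job in; it is judged then, once.
The state is a dict: "time_s": time; "joints": joint angles; "qvel": joint speeds; "tau": joint torques, N m; "ee_pos": TCP position; "tool_rot": TCP orientation; "contact_force": force on the tool from outside, world axes, zero at the start; "moment": the same for the moment, N m; "finger_gap": finger opening in m; "gripper_force": force on a finger pad.
Only numpy, scipy, OpenCV 4.12 (cv2) and the standard library are available. Lean on these libraries where they do the work, as an engineer would, in place of code of your own. Each camera call takes 0.05 s, during which the arm holds its last target. There are 200 camera calls.

## Working session

There is one attempt and no reset: what is moved stays moved. The work goes in short steps, Python scripts to look and compute and a tool call to move; the robot and the scene stay as the last step left them, time stands still between calls to the robot, and variables do not carry over. Pictures are saved under pics/ and viewed, at most 14 in all, crops included, and the job is handed in when it is done.

Besides the shell and the picture viewer there is one more tool, called after ">>>" as name([rows], argument=value, ...), one row to a line, values as JSON. jog_arm: Moves the arm, as the interface text tells. Its arguments: {"type":"object","properties":{"deltas":{"type":"array"},"squeeze":{"type":"number"}},"required":["deltas"]}

```bash
mkdir -p pics; ls
cat > h.py <<'E'
import numpy as np,cv2
from rig import monitor,cams,arm
def snap(n,f=None):
    K=cams.get_calibration(n); p,d=cams.snapshot(n)
    if f: cv2.imwrite('pics/'+f,p[:,:,::-1])
    k=np.array(K["intrinsics"]);T=np.array(K["cam_to_world"])
    v,u=np.mgrid[:480,:640]
    P=np.stack([(u-k[0,2])/k[0,0]*d,(v-k[1,2])/k[1,1]*d,d],-1)@T[:3,:3].T+T[:3,3]
    P[d==0]=np.nan
    return p,d,P
E
python3 - <<'E'
from h import *
for n in("top","scene"):
    p,d,P=snap(n,n+'0.png'); np.savez(n+'0.npz',p=p,P=P)
print(monitor.observe(),arm.nose_length)
E
```

```text
pics
{'time_s': 0.1, 'joints': array([-1.25500948e+00,  2.38708737e-01, -1.41611901e-02,  1.31918585e+00,
       -2.44444403e-06,  1.57080689e+00]), 'qvel': array([-2.42694812e-05, -9.68166879e-04,  2.88958896e-03, -3.54059239e-04,
        2.07277685e-04, -4.68347636e-05]), 'tau': array([-4.71179028e-04, -5.39719963e+01,  3.46997488e+01,  1.34080337e-02,
       -1.15134765e-05, -6.62267979e-06]), 'ee_pos': array([ 0.16293702, -0.49870761,  0.24175163]), 'tool_rot': array([ 9.87561344e-01,  1.57232936e-01, -1.00227073e-04, -6.21698675e-04]), 'contact_force': array([-0.14400387, -0.58094877,  0.27085555]), 'moment': array([-0.03782746, -0.024037  , -0.0135576 ]), 'gripper_force': 0.0, 'finger_gap': 0.08528887894066334} 0.011
```

View pics/top0.png

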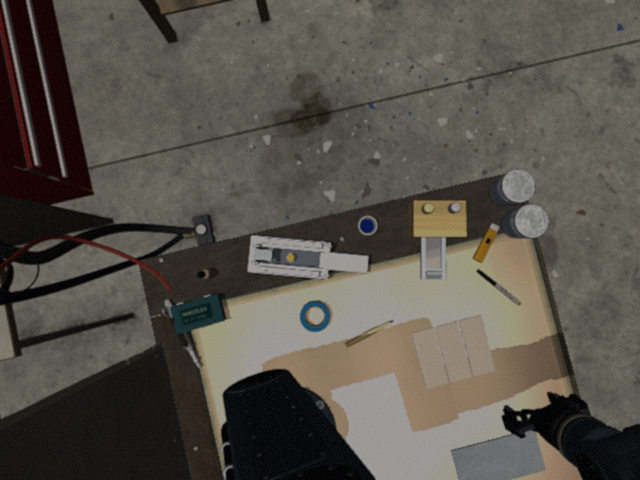

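View pics/scene0.png

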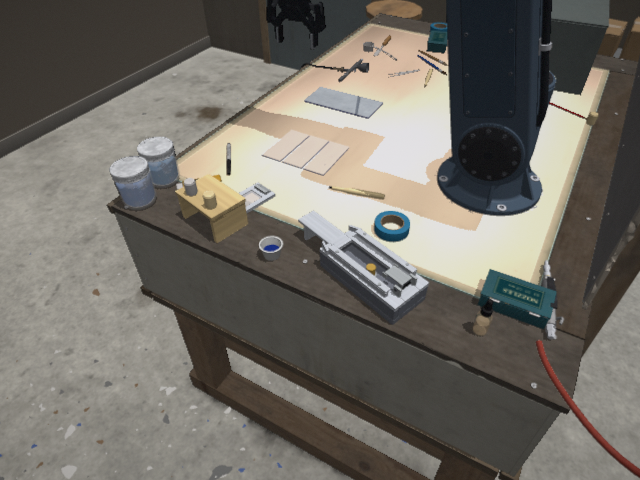

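The top view shows the guard at about (433,257), its nose at (433,278), under the riser at (440,218). The grinder runs from (250,257) to the mouth near (330,259), with its tongue ending at (368,263). The cup is at (368,226) and the dropper at (205,273). Next I measure them.

```bash
cat > m.py <<'E'
import numpy as np,cv2
D=np.load('top0.npz');P=D['P'];p=D['p']
def rect(name,box,z0,z1):
    u0,v0,u1,v1=box; Q=P[v0:v1,u0:u1].reshape(-1,3); Q=Q[(Q[:,2]>z0)&(Q[:,2]<z1)]
    r=cv2.minAreaRect(Q[:,:2].astype(np.float32)); print(name,len(Q),np.round(r[0],4),np.round(r[1],4),round(r[2],2),'zmed',np.round(np.median(Q[:,2]),4)); print(np.round(cv2.boxPoints(r),4).tolist())
rect('riser',(405,190,475,245),.06,.09)
rect('guard',(410,238,455,290),.005,.03)
rect('tongue',(332,245,380,280),.04,.06)
rect('housing',(240,225,335,290),.03,.12)
rect('cup',(350,210,385,242),.015,.05)
rect('drop',(190,260,220,288),.03,.12)
for uv in [(433,278),(423,270),(445,270),(433,240),(368,263),(330,245),(330,275),(350,262),(250,257),(200,380)]: print(uv,np.round(P[uv[1],uv[0]],4))
i=cv2.resize(p[200:300,230:490][:,:,::-1],None,fx=3,fy=3,interpolation=cv2.INTER_CUBIC);cv2.imwrite('pics/crop.png',i)
E
python3 m.py
```

```text
riser 1747 [ 0.5534 -0.3614] [0.0893 0.1313] 1.36 zmed 0.0735
[[0.5072000026702881, -0.29679998755455017], [0.5102999806404114, -0.42809998989105225], [0.5995000004768372, -0.42590001225471497], [0.5964000225067139, -0.2946999967098236]]
guard 962 [ 0.452  -0.3699] [0.106  0.1189] 81.84 zmed 0.0087
[[0.385699987411499, -0.4138999879360199], [0.5033000111579895, -0.4307999908924103], [0.5184000134468079, -0.32580000162124634], [0.40070000290870667, -0.3089999854564667]]
tongue 643 [ 0.4382 -0.1441] [0.0917 0.0439] 86.19 zmed 0.0492
[[0.4131999909877777, -0.188400000333786], [0.4569999873638153, -0.19140000641345978], [0.46309998631477356, -0.0997999981045723], [0.41929998993873596, -0.09690000116825104]]
housing 2311 [0.4451 0.    ] [0.2145 0.0979] 86.62 zmed 0.0515
[[0.38989999890327454, -0.10419999808073044], [0.4875999987125397, -0.10999999940395355], [0.5002999901771545, 0.10419999808073044], [0.4025999903678894, 0.10999999940395355]]
cup 139 [ 0.5341 -0.1887] [0.0468 0.047 ] 45.45 zmed 0.0281
[[0.5008999705314636, -0.18880000710487366], [0.5343999862670898, -0.22179999947547913], [0.5672000050544739, -0.18850000202655792], [0.5336999893188477, -0.15549999475479126]]
drop 110 [0.4001 0.2173] [0.0254 0.02  ] 3.31 zmed 0.0551
[[0.38690000772476196, 0.22660000622272491], [0.3880999982357025, 0.20659999549388885], [0.41339999437332153, 0.20800000429153442], [0.412200003862381, 0.2280000001192093]]
(433, 278) [ 0.4048 -0.3625  0.0085]
(423, 270) [ 0.4247 -0.3368  0.0066]
(445, 270) [ 0.4262 -0.3934  0.0078]
(433, 240) [ 0.503  -0.3618  0.0061]
(368, 263) [ 0.4389 -0.1952 -0.0018]
(330, 245) [ 0.4804 -0.0941  0.0582]
(330, 275) [ 0.4051 -0.0972 -0.0031]
(350, 262) [ 0.4398 -0.145   0.0503]
(250, 257) [0.4455 0.1038 0.0487]
(200, 380) [ 0.1292  0.2276 -0.0006]
```

View pics/crop.png

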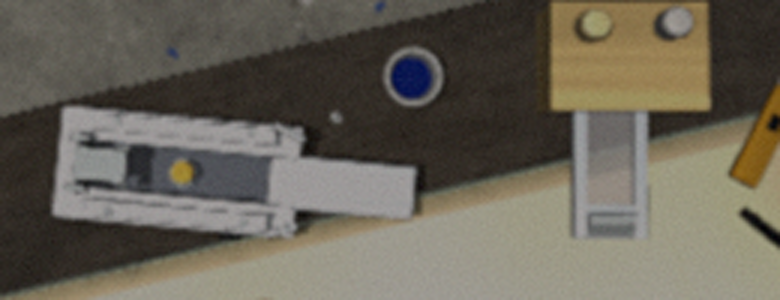

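The crop shows the guard's nose at the lower side (v≈279) and its body between u≈421 and 446. The grinder axis is tilted about 3.5° from world +y. I'll move above the exposed part of the guard, turning the wrist the way that leaves room for the later −93° turn.

>>> jog_arm([
  [1,0.29,0.134,-0.06,64],
  [1,0.29,0.134,-0.06,64],
  [1,0.29,0.134,-0.06,64],
  [1,0.29,0.134,-0.06,64],
  [1,0.29,0.134,-0.06,64],
  [1,0.29,0.134,-0.06,64],
  [1,0.29,0.134,-0.06,64],
  [1,0.29,0.134,-0.06,64],
])

```text
time_s: 0.9
ee_pos: [0.4556, -0.3628, 0.1806]
tool_rot: [0.751, 0.66, 0.0, -0.001]
contact_force: [-0.3, -0.8, -0.1]
finger_gap: 0.0852
gripper_force: 0.0
```

>>> jog_arm([
  [1,0,0,0,64],
  [1,0,0,0,64],
  [1,0,0,0,64],
  [1,0,0,0,64],
  [1,0,0,0,64],
  [1,0,0,0,64],
  [1,0,0,0,64],
  [1,0,0,0,64],
])

```text
time_s: 1.7
ee_pos: [0.4528, -0.3648, 0.1818]
tool_rot: [0.289, 0.957, 0.0, -0.0]
contact_force: [0.4, 0.1, -0.8]
finger_gap: 0.0855
gripper_force: 0.0
```

>>> jog_arm([
  [1,0,0,0,33.9],
  [1,0,0,0,33.9],
  [1,0,0,0,33.9],
  [1,0,0,0,33.9],
  [1,0,0,0,33.9],
])

```text
time_s: 2.2
ee_pos: [0.4529, -0.3648, 0.1819]
tool_rot: [-0.001, 1.0, 0.0, -0.0]
contact_force: [-1.4, -0.1, 0.2]
finger_gap: 0.0853
gripper_force: 0.0
```

Run:
```python
from h import *
s=monitor.observe(); print(s['time_s'],s['joints'],s['ee_pos'],s['tool_rot'])
p,d,P=snap('wrist','w1.png'); np.savez('w1.npz',p=p,P=P)
```

```text
2.2 [-6.78137454e-01  3.60107178e-01  5.04935401e-03  1.21648573e+00
 -6.08600842e-05 -6.80163961e-01] [ 0.45286874 -0.3648476   0.18188973] [-1.01326471e-03  9.99999416e-01  2.11000750e-04 -3.09824943e-04]
```

View pics/w1.png

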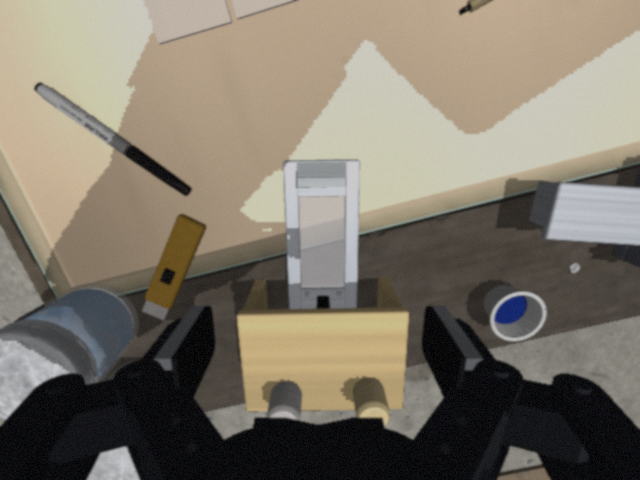

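The wrist view shows the guard's nose at (285–360, 160), its ridge at v≈175–187 and its tab just under the riser edge at (322,300). The riser is at v>310 and the cup at (518,315). Next I measure the guard's pose.

Run:
```python
from h import *
D=np.load('w1.npz');P=D['P']
L=[];R=[]
for v in range(200,295,5):
    row=P[v,230:420]; m=(row[:,2]>.005)&(row[:,2]<.016)
    y=row[m]; 
    a,b=y[np.argmin(y[:,1])],y[np.argmax(y[:,1])]; L.append(a);R.append(b)
L=np.array(L);R=np.array(R)
for E in(L,R): 
    c=np.polyfit(E[:,0],E[:,1],1); print(np.degrees(np.arctan(c[0])),np.polyval(c,.45))
for u in(292,322,352):
    c=P[140:200,u]; c=c[(c[:,2]>.005)]; print('nose',c[np.argmin(c[:,0])])
print('ridge',np.nanmax(P[160:195,300:345,2]))
c=P[290:330,250:400].reshape(-1,3);c=c[c[:,2]>.06];print('riser front',c[:,0].min())
```

```text
-12.974727708245508 -0.3900999939552378
13.152764676710268 -0.33129462467226095
nose [ 0.40239344 -0.38603394  0.00925508]
nose [ 0.40156892 -0.36111884  0.00849395]
nose [ 0.40151466 -0.3361399   0.00825479]
ridge 0.01854970382423371
riser front 0.5066248250916298
```

>>> jog_arm([
  [1,-0.003,0.004,-0.05,0],
  [1,-0.003,0.004,-0.1,0],
  [1,-0.003,0.004,-0.13,0],
  [1,-0.003,0.004,-0.15,0],
  [1,-0.003,0.004,-0.16,0],
  [1,-0.003,0.004,-0.167,0],
  [1,-0.003,0.004,-0.167,0],
])

```text
time_s: 2.95
ee_pos: [0.4501, -0.361, 0.0151]
tool_rot: [0.001, 1.0, 0.0, -0.0]
contact_force: [0.1, 0.1, -0.2]
finger_gap: 0.0849
gripper_force: 0.0
```

>>> jog_arm([
  [0.6,0,0,0,0],
  [0.6,0,0,0,0],
  [0.6,0,0,0,0],
  [0.6,0,0,0,0],
  [0.6,0,0,0,0],
], squeeze=50)

```text
time_s: 3.45
ee_pos: [0.4511, -0.3621, 0.0178]
tool_rot: [0.0, 1.0, -0.001, 0.001]
contact_force: [-2.1, -0.5, 14.5]
finger_gap: 0.0516
gripper_force: 7.3
```

The open pads stand farther back than I assumed, so the fingers closed on top of the frame. I'll lift, reopen and go lower.

>>> jog_arm([
  [0.6,0,0,0.01,0],
  [1,0,0,0.012,0],
  [1,0,0,0.012,0],
  [1,0,0,0.012,0],
  [1,0,0,0.0,0],
  [1,0,0,-0.005,0],
  [1,0,0,-0.0085,0],
  [1,0,0,-0.0085,0],
])

```text
time_s: 4.25
ee_pos: [0.4495, -0.3606, 0.0057]
tool_rot: [0.0, 1.0, 0.001, -0.001]
contact_force: [0.5, -0.3, -0.2]
finger_gap: 0.0853
gripper_force: 0.0
```

>>> jog_arm([
  [0.65,0,0,0,0],
  [0.65,0,0,0,0],
  [0.65,0,0,0,0],
  [0.65,0,0,0,0],
], squeeze=50)

```text
time_s: 4.65
ee_pos: [0.4502, -0.3611, 0.0073]
tool_rot: [0.0, 1.0, -0.0, 0.0]
contact_force: [-2.2, 1.5, 6.5]
finger_gap: 0.0625
gripper_force: 55.4
```

Gripped at a gap of 62.5 mm with 55 N. Now I pull it out.

>>> jog_arm([
  [0.65,0,0,0.003,0],
  [0.65,-0.01,0,0.004,0],
  [0.65,-0.025,0,0.004,0],
  [0.65,-0.04,0,0.004,0],
  [0.65,-0.055,0,0.004,0],
  [0.65,-0.065,0,0.004,0],
  [0.65,-0.065,0,0.004,0],
], squeeze=80)

```text
time_s: 5.35
ee_pos: [0.3831, -0.3608, 0.0108]
tool_rot: [0.001, 1.0, 0.0, -0.0]
contact_force: [0.7, 0.7, -1.5]
finger_gap: 0.0614
gripper_force: 86.9
```

Run:
```python
from h import *
s=monitor.observe(); print(s['ee_pos'],s['contact_force'],s['moment'],s['finger_gap'])
p,d,P=snap('wrist','w2.png'); np.savez('w2.npz',p=p,P=P)
```

```text
[ 0.3831255  -0.3608148   0.01079783] [ 0.7087643   0.70727579 -1.521251  ] [-0.02669281  0.05934843  0.03796055] 0.06142521136292492
```

View pics/w2.png

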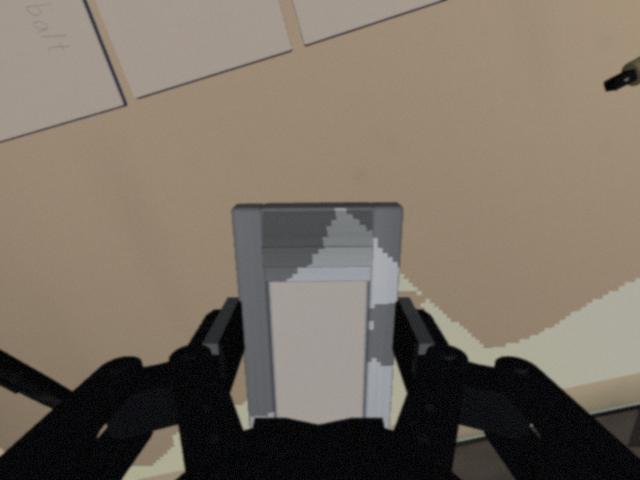

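The guard is out, held evenly at the pads, with its nose edge at v≈205 and square to the jaws. Next I lift it, carry it clear of the riser, and then turn it.

>>> jog_arm([
  [0.65,0,0,0.01,0],
  [0.65,0,0,0.03,0],
  [0.65,0,0.02,0.055,0],
  [0.65,0,0.05,0.08,0],
  [0.65,0,0.09,0.08,0],
  [0.65,0,0.13,0.08,0],
  [0.65,0,0.17,0.08,-5],
  [0.65,0,0.196,0.08,-12],
])

```text
time_s: 6.2
ee_pos: [0.3853, -0.1628, 0.0916]
tool_rot: [0.106, 0.994, 0.0, 0.0]
contact_force: [0.8, 0.1, -1.9]
finger_gap: 0.0612
gripper_force: 87.4
```

>>> jog_arm([
  [0.65,0,0,0,-7],
  [0.65,0.005,0,0,-14],
  [0.65,0.01,0,0,-21],
  [0.65,0.015,0,0,-28],
  [0.65,0.02,0,0,-35],
  [0.65,0.025,0,0,-42],
  [0.65,0.03,0,0,-49],
  [0.65,0.035,0,0,-56],
])

```text
time_s: 7.0
ee_pos: [0.4212, -0.1649, 0.0916]
tool_rot: [0.561, 0.828, 0.0, 0.001]
contact_force: [-0.4, -0.4, -1.6]
finger_gap: 0.0616
gripper_force: 87.5
```

>>> jog_arm([
  [0.65,0.005,0,0,-7],
  [0.65,0.01,0,0,-14],
  [0.65,0.0145,0,0,-20],
  [0.65,0.0175,0,0,-25.5],
  [0.65,0.0175,0,0,-25.5],
  [0.65,0.0175,0,0,-25.5],
])

```text
time_s: 7.6
ee_pos: [0.438, -0.1649, 0.0912]
tool_rot: [0.727, 0.686, 0.0, 0.0]
contact_force: [-0.2, -0.1, -2.0]
finger_gap: 0.0617
gripper_force: 87.5
```

Run:
```python
from h import *
s=monitor.observe(); print(s['time_s'],s['ee_pos'],s['tool_rot'],s['contact_force'],s['joints'])
p,d,P=snap('wrist','w3.png'); np.savez('w3.npz',p=p,P=P)
```

```text
7.6 [ 0.43798545 -0.16486303  0.09121166] [7.27268947e-01 6.86352542e-01 1.59609379e-04 2.03998817e-04] [-0.23352408 -0.14072685 -1.99350474] [-3.60076264e-01  2.47426311e-01 -4.15895545e-01  9.06967778e-01
  1.07818074e-04  1.26859270e+00]
```

View pics/w3.png

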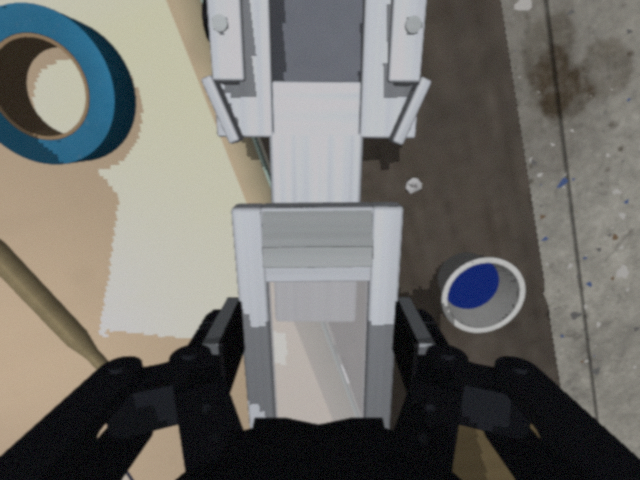

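The view shows the guard's nose at (233–403, 205), the tongue at u 272–361 and v 135–205, the wings from (207,80)–(238,140) and (428,80)–(400,140), and the rails above them. Next I measure the relative offset and yaw.

Run:
```python
from h import *
P=np.load('w3.npz')['P']
def fit(rows,z0,z1,u0,u1):
    A=[]
    for v in rows:
        r=P[v,u0:u1]; i=np.where((r[:,2]>z0)&(r[:,2]<z1))[0]
        if len(i)>20: A.append((r[i[0]],r[i[-1]]))
    A=np.array(A); 
    for k in(0,1): 
        c=np.polyfit(A[:,k,1],A[:,k,0],1); print('  ang',round(np.degrees(np.arctan(c[0])),2),'x@',np.round(np.median(A[:,k],0),4))
    M=A.mean(1);c=np.polyfit(M[:,1],M[:,0],1);print('  centre slope',np.round(np.degrees(np.arctan(c[0])),2),'x at y=-.1',np.polyval(c,-.1),len(A))
print('tongue');fit(range(142,198,2),.044,.056,250,385)
print('rails outer low bed between lips');fit(range(2,76,3),.043,.058,262,372)
print('guard');fit(range(212,300,4),.075,.11,225,410)
for v in (10,40,70,90,110,130): 
    r=P[v,195:440]; print(v,[ (int(u)+195,*np.round(r[u],4)) for u in np.where(np.abs(np.diff(r[:,2]))>.003)[0]][:12])
print('nose',np.round(P[206:212:2,[250,318,390]],4).tolist())
```

```text
tongue
  ang 3.43 x@ [ 0.4196 -0.1049  0.0485]
  ang 3.57 x@ [ 0.4627 -0.1074  0.0482]
  centre slope 3.5 x at y=-.1 0.44161210932306477 28
rails outer low bed between lips
  ang 5.95 x@ [ 0.4205 -0.0575  0.0497]
  ang 0.18 x@ [ 0.4679 -0.0603  0.0494]
  centre slope 3.07 x at y=-.1 0.44201951025193204 11
guard
  ang 2.54 x@ [ 0.4089 -0.1319  0.0925]
  ang 2.6 x@ [ 0.4719 -0.1355  0.0926]
  centre slope 2.57 x at y=-.1 0.44194245153014 22
10 [(201, np.float64(0.3837), np.float64(-0.0231), np.float64(0.0003)), (207, np.float64(0.3967), np.float64(-0.0346), np.float64(0.039)), (242, np.float64(0.4162), np.float64(-0.0423), np.float64(0.0626)), (271, np.float64(0.4257), np.float64(-0.0377), np.float64(0.0444)), (362, np.float64(0.4686), np.float64(-0.0322), np.float64(0.0157)), (363, np.float64(0.4656), np.float64(-0.0397), np.float64(0.0432)), (390, np.float64(0.476), np.float64(-0.0422), np.float64(0.0503)), (425, np.float64(0.4862), np.float64(-0.0473), np.float64(0.0663))]
40 [(208, np.float64(0.3847), np.float64(-0.0372), np.float64(-0.0018)), (209, np.float64(0.3937), np.float64(-
[... 1626 characters left out ...]
np.float64(-0.0857), np.float64(0.0483)), (223, np.float64(0.3996), np.float64(-0.0859), np.float64(0.0499)), (228, np.float64(0.4045), np.float64(-0.0862), np.float64(0.0607)), (392, np.float64(0.4772), np.float64(-0.0903), np.float64(0.0494)), (396, np.float64(0.4773), np.float64(-0.0903), np.float64(0.0579)), (409, np.float64(0.4823), np.float64(-0.0906), np.float64(0.0606)), (415, np.float64(0.4881), np.float64(-0.091), np.float64(0.0486))]
nose [[[0.4161, -0.1141, 0.0898], [0.4416, -0.1151, 0.0921], [0.4682, -0.1166, 0.0922]], [[0.4165, -0.1144, 0.0923], [0.4416, -0.1157, 0.093], [0.468, -0.1172, 0.0928]], [[0.4164, -0.1151, 0.0925], [0.4415, -0.1165, 0.0927], [0.4681, -0.118, 0.0928]]]
```

Run:
```python
import cv2
i=cv2.imread('pics/w3.png')[0:220,180:460];cv2.imwrite('pics/c3.png',cv2.resize(i,None,fx=2.7,fy=2.7,interpolation=cv2.INTER_CUBIC))
```

```text
(no output)
```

View pics/c3.png

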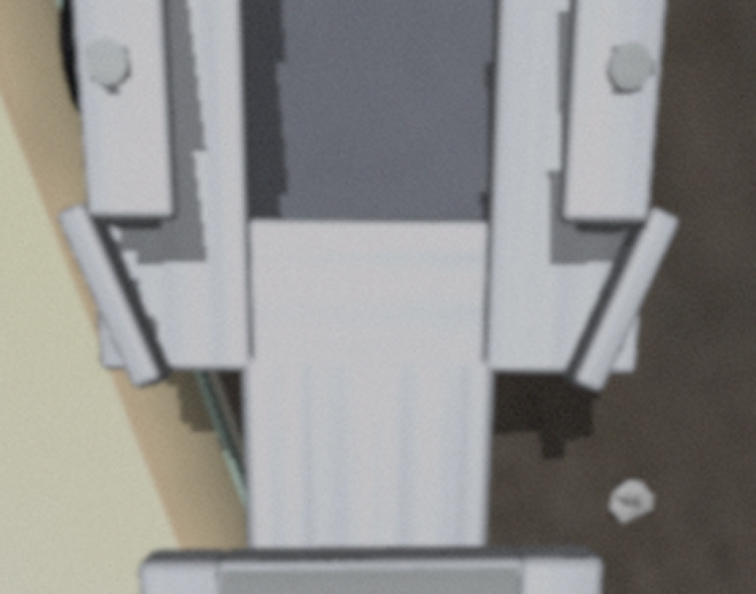

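The wings actually narrow outward, to about 67 mm at their tips, so the guard must be well centred. Correction: turn −0.8°, dx −1 mm, then down to just above the bed.

>>> jog_arm([
  [0.65,-0.001,0,-0.01,-0.8],
  [0.65,-0.001,0,-0.02,-0.8],
  [0.65,-0.001,0,-0.028,-0.8],
  [0.65,-0.001,0,-0.032,-0.8],
  [0.65,-0.001,0,-0.033,-0.8],
  [0.65,-0.001,0,-0.033,-0.8],
])

```text
time_s: 8.25
ee_pos: [0.4358, -0.1647, 0.0577]
tool_rot: [0.733, 0.68, -0.0, -0.001]
contact_force: [-3.5, 1.4, 4.3]
finger_gap: 0.0612
gripper_force: 88.1
```

```bash
cat > m4.py <<'E'
from h import *
import sys
s=monitor.observe(); print(s['time_s'],s['ee_pos'],s['tool_rot'],s['contact_force'])
p,d,P=snap('wrist',sys.argv[1]+'.png'); np.savez(sys.argv[1]+'.npz',p=p,P=P)
for nm,rows,z0,z1,u0,u1 in(('tongue',range(130,196,2),.044,.054,250,395),('guard',range(212,300,4),.054,.075,225,410)):
    A=[]
    for v in rows:
        r=P[v,u0:u1]; i=np.where((r[:,2]>z0)&(r[:,2]<z1))[0]
        if len(i)>20: A.append((r[i[0]],r[i[-1]]))
    A=np.array(A)
    if len(A)<5: continue
    M=A.mean(1);c=np.polyfit(M[:,1],M[:,0],1);print(nm,np.round(np.degrees(np.arctan(c[0])),2),'x at -.1',np.polyval(c,-.1),len(A),'z',np.median(A[:,:,2]),'w',np.median(A[:,1,0]-A[:,0,0]))
E
python3 m4.py w4
```

```text
8.25 [ 0.43578462 -0.16472107  0.05766507] [ 7.33088357e-01  6.80133003e-01 -3.19813419e-04 -6.75653586e-04] [-3.47224705  1.36154602  4.29010192]
tongue 6.16 x at -.1 0.44181048476952034 33 z 0.04814907322297213 w 0.04341088296673645
guard 3.55 x at -.1 0.44078895999654394 22 z 0.05904251776136621 w 0.06290546619775172
```

View pics/w4.png

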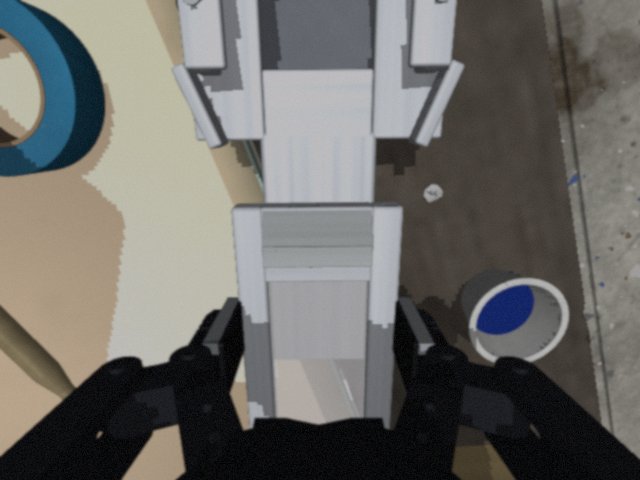

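It is touching the bed: the guard centre is at u 318 against 320.5 for the tongue, about 1 mm left, and the yaw is good. I'll lift a millimetre, shift slightly and advance.

>>> jog_arm([
  [0.65,0.0003,0,0.001,0],
  [0.65,0.0003,0,0.0014,0],
  [0.65,0.0003,0,0.0014,0],
])

```text
time_s: 8.6
ee_pos: [0.4371, -0.1651, 0.0592]
tool_rot: [0.733, 0.68, 0.0, 0.0]
contact_force: [0.6, -0.3, -2.4]
finger_gap: 0.0615
gripper_force: 87.5
```

```bash
python3 m4.py w5
```

```text
8.6 [ 0.43712843 -0.16513482  0.05915647] [7.33174171e-01 6.80040888e-01 3.45302228e-05 1.59492954e-04] [ 0.55175702 -0.30467847 -2.39311752]
tongue 7.04 x at -.1 0.4419254470072624 33 z 0.04839215025401425 w 0.04331850910854007
guard 3.48 x at -.1 0.4421781500794483 22 z 0.06061038451764074 w 0.0629706042854414
```

Aligned within about 0.3 mm. Now I slide forward.

>>> jog_arm([
  [0.65,0.0006,0.01,0,0],
  [0.65,0.0012,0.02,0,0],
  [0.65,0.0017,0.028,0,0],
  [0.65,0.0021,0.034,0,0],
  [0.65,0.0021,0.034,0,0],
])

```text
time_s: 9.15
ee_pos: [0.439, -0.13, 0.0592]
tool_rot: [0.733, 0.681, -0.0, -0.0]
contact_force: [0.6, 0.0, -2.6]
finger_gap: 0.0615
gripper_force: 87.5
```

>>> jog_arm([
  [0.65,0.0004,0.006,0,0],
  [0.65,0.0007,0.012,0,0],
  [0.65,0.0011,0.018,0,0],
  [0.65,0.0013,0.021,0,0],
  [0.65,0.0013,0.021,0,0],
])

```text
time_s: 9.65
ee_pos: [0.4402, -0.1096, 0.0592]
tool_rot: [0.733, 0.68, -0.0, -0.0]
contact_force: [-0.7, 0.3, -1.6]
finger_gap: 0.0616
gripper_force: 87.5
```

```bash
python3 m4.py w6
```

```text
9.65 [ 0.44024374 -0.1095932   0.05919761] [ 7.32973705e-01  6.80256969e-01 -3.25689453e-05 -5.23907168e-05] [-0.66104831  0.33732338 -1.64520754]
tongue 4.25 x at -.1 0.4432989550535602 33 z 0.04966375744822894 w 0.055140841072322866
guard 3.98 x at -.1 0.4415392531618213 22 z 0.06133887858473784 w 0.06543134443006585
```

View pics/w6.png

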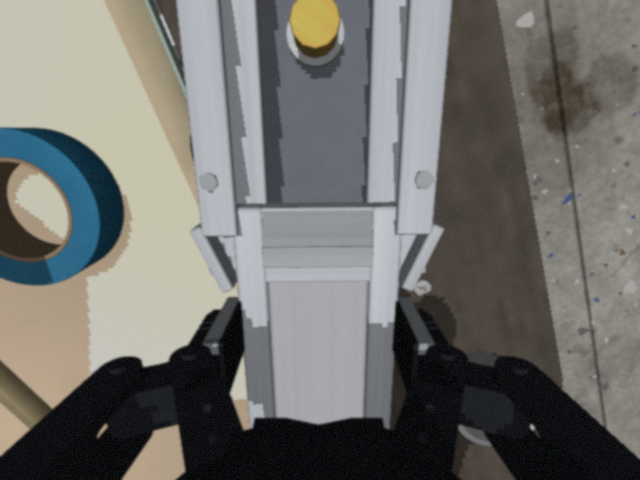

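The nose (v≈205) is about 10 mm under the lips, which end at v≈235. The fingers are just short of the wing tips. I'll lay the guard down, release, rise and go back over the tab.

>>> jog_arm([
  [0.65,0,0,-0.0012,0],
  [0.65,0,0,-0.0014,0],
  [1,0,0,-0.0014,0],
  [1,0,0,-0.0014,0],
  [1,0,0,-0.0014,0],
  [1,0,0,0.01,0],
  [1,0,0,0.04,0],
  [1,0,0,0.085,0],
])

```text
time_s: 10.5
ee_pos: [0.4387, -0.1097, 0.1436]
tool_rot: [0.733, 0.68, -0.001, -0.002]
contact_force: [1.0, -0.0, -0.9]
finger_gap: 0.0856
gripper_force: 0.0
```

>>> jog_arm([
  [0.5,-0.002,-0.04,0.01,0],
  [0.5,-0.0053,-0.087,0.01,0],
  [0.5,-0.0053,-0.087,0.01,0],
  [0.5,-0.0053,-0.087,0.01,0],
])

```text
time_s: 10.9
ee_pos: [0.4346, -0.1979, 0.1541]
tool_rot: [0.734, 0.679, -0.0, -0.0]
contact_force: [-1.0, 0.6, -0.5]
finger_gap: 0.0427
gripper_force: 0.0
```

Run:
```python
from h import *
s=monitor.observe(); print(s['time_s'],s['ee_pos'],s['tool_rot'],s['finger_gap'])
p,d,P=snap('wrist','w7.png'); np.savez('w7.npz',p=p,P=P)
p,d,P=snap('top','t7.png')
Q=P.reshape(-1,3);m=(Q[:,2]>.075)&(Q[:,2]<.11)&(abs(Q[:,0]-.435)<.05)&(abs(Q[:,1]+.196)<.05)
print(m.sum(),np.round(Q[m],3)[:10])
```

```text
10.9 [ 0.43456929 -0.19789467  0.15412073] [ 7.34045946e-01  6.79099790e-01 -1.02989958e-05 -1.57275102e-04] 0.04274849441203902
0 []
```

View pics/w7.png

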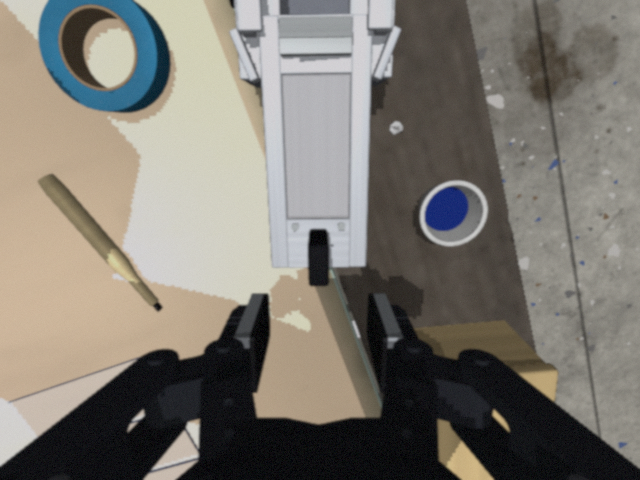

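The guard lies on the tongue with its nose in the rails. The tab top is at (319, 230–285) and the cup is untouched at (455,212). Next I check the tab position.

Run:
```python
from h import *
P=np.load('w7.npz')['P']
Q=P[215:300,295:345].reshape(-1,3); T=Q[(Q[:,2]>.085)&(Q[:,2]<.11)]
print('tab',len(T),T.min(0),T.max(0),np.median(T,0))
F=P[245:280,260:380].reshape(-1,3);F=F[(F[:,2]>.052)&(F[:,2]<.068)];print('rear',np.sort(F[:,1])[:5],np.median(F[:,2]))
```

```text
tab 958 [ 0.42957237 -0.20767899  0.08501675] [ 0.44238354 -0.18130954  0.09789632] [ 0.43605118 -0.19265863  0.09518637]
rear [-0.21168667 -0.21164297 -0.21160587 -0.2114095  -0.21140946] 0.05941760209209285
```

>>> jog_arm([
  [0.5,0.0013,0.003,-0.03,0],
  [0.5,0.0013,0.003,-0.06,0],
  [0.5,0.0013,0.003,-0.076,0],
  [0.5,0.0013,0.003,-0.076,0],
  [0,0.0013,0.003,-0.076,0],
  [0,0.0013,0.003,-0.076,0],
  [0,0.0013,0.003,-0.076,0],
  [0,0.0013,0.003,-0.076,0],
], squeeze=60)

```text
time_s: 11.8
ee_pos: [0.4368, -0.1939, 0.0793]
tool_rot: [0.733, 0.68, 0.0, 0.001]
contact_force: [-2.2, 2.1, 5.9]
finger_gap: 0.0109
gripper_force: 59.0
```

Tab gripped. Now I push along the rails.

>>> jog_arm([
  [0,0.0003,0.005,0.001,0],
  [0,0.0009,0.015,0.001,0],
  [0,0.0016,0.026,0.001,0],
  [0,0.0023,0.038,0.001,0],
  [0,0.0031,0.05,0.001,0],
  [0,0.0031,0.05,0.001,0],
])

```text
time_s: 12.4
ee_pos: [0.4392, -0.1422, 0.0794]
tool_rot: [0.733, 0.681, 0.0, -0.001]
contact_force: [-1.6, 4.9, 2.2]
finger_gap: 0.011
gripper_force: 58.6
```

>>> jog_arm([
  [0,0.0006,0.01,0,0],
  [0,0.0012,0.02,0,0],
  [0,0.0018,0.03,0,0],
  [0,0.0024,0.04,0,0],
  [0,0.0031,0.05,0,0],
  [0,0.0034,0.056,0,0],
  [0,0.0034,0.056,0,0],
])

```text
time_s: 13.1
ee_pos: [0.4429, -0.0873, 0.0794]
tool_rot: [0.733, 0.68, 0.0, -0.0]
contact_force: [-1.6, 1.9, 4.0]
finger_gap: 0.0111
gripper_force: 58.8
```

>>> jog_arm([
  [0,0.0005,0.008,0,0],
  [0,0.001,0.016,0,0],
  [0,0.0014,0.023,0,0],
  [0,0.0017,0.028,0,0],
  [0,0.0017,0.028,0,0],
])

```text
time_s: 13.6
ee_pos: [0.4449, -0.0607, 0.0794]
tool_rot: [0.733, 0.68, -0.0, 0.001]
contact_force: [-0.8, -5.3, 1.0]
finger_gap: 0.0114
gripper_force: 58.6
```

>>> jog_arm([
  [0,0.0001,0.002,0,0],
  [0,0.0002,0.004,0,0],
  [0,0.0002,0.004,0,0],
])

```text
time_s: 13.9
ee_pos: [0.4451, -0.0565, 0.0794]
tool_rot: [0.733, 0.68, 0.0, 0.001]
contact_force: [-1.4, -3.9, 2.5]
finger_gap: 0.0109
gripper_force: 58.6
```

>>> jog_arm([
  [0,0.0001,0.002,0,0],
  [0,0.0002,0.003,0,0],
  [0,0.0002,0.003,0,0],
])

```text
time_s: 14.2
ee_pos: [0.4453, -0.0532, 0.0794]
tool_rot: [0.733, 0.68, 0.0, 0.0]
contact_force: [-0.0, -4.8, 3.2]
finger_gap: 0.0111
gripper_force: 58.7
```

>>> jog_arm([
  [0,0.0001,0.001,0,0],
  [0,0.0001,0.002,0,0],
  [0,0.0001,0.002,0,0],
])

```text
time_s: 14.5
ee_pos: [0.4453, -0.0531, 0.0795]
tool_rot: [0.734, 0.68, -0.001, 0.002]
contact_force: [-2.1, -16.7, 4.2]
finger_gap: 0.0105
gripper_force: 59.1
```

>>> jog_arm([
  [0,0.0001,0.001,0,0],
  [0,0.0001,0.002,0,0],
  [0,0.0001,0.002,0,0],
])

```text
time_s: 14.8
ee_pos: [0.4455, -0.0529, 0.0798]
tool_rot: [0.734, 0.679, -0.003, 0.004]
contact_force: [-3.3, -28.3, 7.4]
finger_gap: 0.0108
gripper_force: 59.7
```

Run:
```python
from h import *
s=monitor.observe(); print(s['time_s'],s['ee_pos'],s['contact_force'])
p,d,P=snap('wrist','w8.png'); np.savez('w8.npz',p=p,P=P)
```

```text
14.8 [ 0.44547366 -0.05293804  0.07984918] [ -3.33295568 -28.30544437   7.44081285]
```

View pics/w8.png

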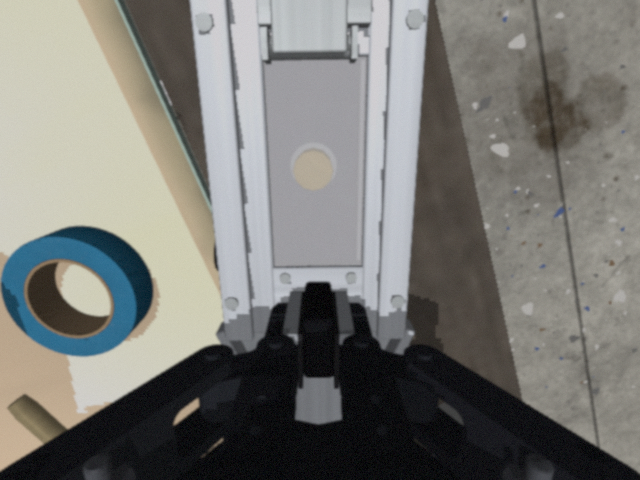

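The tab is in the jaws at (318,320). The guard is at a hard stop at TCP y −0.053, with the catch plate at (310,30). I'll relieve the load, release and rise, then check.

>>> jog_arm([
  [0,-0.0001,-0.002,0,0],
  [0,-0.0002,-0.004,0,0],
  [0,-0.0002,-0.004,0,0],
  [0.5,-0.0002,-0.004,0,0],
  [0.5,-0.0002,-0.004,0,0],
  [0.5,-0.0002,-0.004,0,0],
])

```text
time_s: 15.45
ee_pos: [0.4447, -0.0526, 0.079]
tool_rot: [0.733, 0.68, 0.0, -0.0]
contact_force: [0.1, 0.6, 0.8]
finger_gap: 0.0426
gripper_force: 0.0
```

>>> jog_arm([
  [0.5,0,0,0.03,0],
  [0.5,0,0,0.07,0],
  [0.5,0,-0.02,0.11,0],
  [0.5,0,-0.05,0.13,0],
  [0.5,0,-0.05,0.13,0],
])

```text
time_s: 15.95
ee_pos: [0.4466, -0.1051, 0.2121]
tool_rot: [0.734, 0.68, 0.001, 0.002]
contact_force: [0.2, 0.5, 0.2]
finger_gap: 0.0428
gripper_force: 0.0
```

Run:
```python
from h import *
s=monitor.observe(); print(s['time_s'],s['ee_pos'],s['contact_force'])
p,d,P=snap('wrist','w9.png'); np.savez('w9.npz',p=p,P=P)
Q=P.reshape(-1,3)
T=Q[(Q[:,2]>.088)&(Q[:,2]<.102)&(abs(Q[:,0]-.443)<.012)&(Q[:,1]<-.03)&(Q[:,1]>-.09)];print('tab',len(T),np.median(T,0),T.min(0),T.max(0))
```

```text
15.95 [ 0.44658729 -0.10510525  0.21206569] [0.15648216 0.48904467 0.21750591]
tab 670 [ 0.44629083 -0.05374475  0.09527513] [ 0.43988841 -0.06757293  0.08868295] [ 0.45274716 -0.04144409  0.09786263]
```

View pics/w9.png

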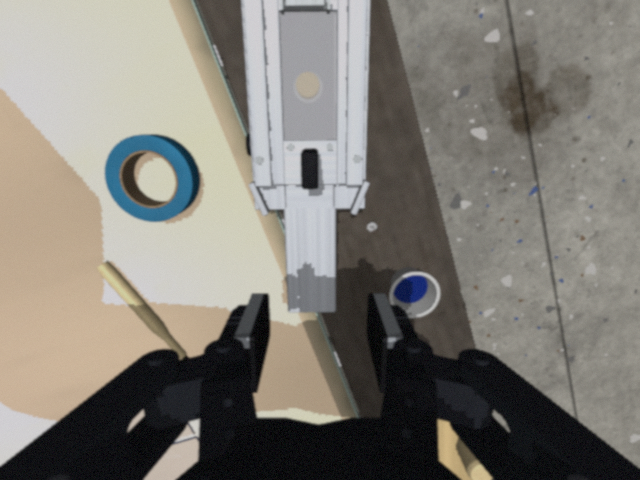

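The rear edge is flush with the rail mouth (v≈183), and the cup is still at (414,294). One last numeric check: the tab-to-tongue-end distance (134 mm when home) and the catch height against the start.

Run:
```python
from h import *
P=np.load('w9.npz')['P']
c=P[285:330,300:325].reshape(-1,3);c=c[(c[:,2]>.042)&(c[:,2]<.056)];ye=np.median(np.sort(c[:,1])[:12]);print('tongue end',ye,'dist',(-.0545-ye)/.998)
p,d,A=snap('top');B=np.load('top0.npz')['P']
for y in np.arange(.0,.105,.01):
    r=[]
    for X in(B,A):
        Q=X.reshape(-1,3);ax=.4479+.0612*Q[:,1]
        m=(abs(Q[:,1]-y)<.005)&(abs(Q[:,0]-ax)<.012)&(Q[:,2]>.04);r+=[np.round(np.median(Q[m,2]),4) if m.any() else None]
    print(round(y,2),r)
```

```text
tongue end -0.18698270892290958 dist 0.13274820533357673
0.0 [np.float64(0.0424), np.float64(0.0561)]
0.01 [np.float64(0.0419), np.float64(0.0565)]
0.02 [None, np.float64(0.0569)]
0.03 [None, np.float64(0.0575)]
0.04 [None, np.float64(0.0569)]
0.05 [np.float64(0.0719), np.float64(0.0705)]
0.06 [np.float64(0.0725), np.float64(0.0714)]
0.07 [np.float64(0.0721), np.float64(0.0727)]
0.08 [np.float64(0.073), np.float64(0.0724)]
0.09 [np.float64(0.0703), np.float64(0.071)]
0.1 [np.float64(0.0497), np.float64(0.0491)]
```

```bash
python3 -c "
from rig import arm
print(arm.job_done())"
```

```text
the job is handed in; nothing more can be done
None
```

The guard is out from under the riser and slid home against the stop. The catch is back at its rest height behind the ridge, the cup and dropper were left alone, and the job was handed in at about 16 s of the 48 s allowed.

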